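# Lock the battery case with the slot key

## Robot

A 7-joint arm with a two-finger parallel gripper is mounted at the origin on the work surface. World frame = base frame: x ahead of the robot, y to its left, z up, the work surface at z = 0. Lengths are in m, angles in degrees, forces in N, time in s.
With the tool pointing down it reaches from about 0.425 to 0.875 m from the base axis. Payload 4.7 kg.
Tool frame: the origin (TCP) lies at the very end of the fingers, on their centre line; the grasp point (between the pads) lies 19 mm behind it (pinch_z is the distance from the TCP to the grasp point, in m); z points along the fingers, y is the direction in which the jaws open and shut (so a half turn about z gives the same grasp; the last joint's range is limited). The gripper opens to 87 mm and grips with 3 to 60 N. Pads are 19 mm wide; open, the fingers measure 117 mm over their backs; the gripper's body (75 mm by 190 mm) begins 51 mm behind the grasp point.
Start: joints at [0.808, 18.392, -4.016, 83.108, 1.295, 78.541, -3.26], TCP at [0.65, -0, 0.223] pointing down, gripper open.
Joint ranges: [-163.93, 163.93], [-17.29, 119.83], [-79.2, 71.16], [3.27, 140.29], [-89.18, 269.18], [5.43, 117.66], [-154.24, 154.24]. Speed limits (degrees/s): [147.25, 147.25, 180, 180, 180, 180, 180].

## Interface

Orientations are given as [roll, pitch, yaw] about the fixed x, y, z axes, in that order (R = Rz(yaw) Ry(pitch) Rx(roll)).
In Python, from cell import get_obs, read_camera, camera_params, sign_off, pinch_z gives the robot as it stands.
- The arm moves only by the shell command python3 -m handwheel 'ROWS' [FORCE]. ROWS is JSON, a list of rows, each a list of 5 numbers: the finger opening in m, from 0 to 0.087, then the shift along the tool's x, y, z in m, then the turn about the tool's z in rad. In form: [[jaw, tx, ty, tz, twist], ...]. A call has 1 to 20 rows; each row is the pose to reach, as a shift and turn from the pose commanded when the call began, along the tool's axes at that moment; what a row does not reach only later rows make up. A row lasts 1/10 s, in which the tool goes at most 50 mm and 8.59 degrees, less where a joint would pass 70% of its speed; a pose out of reach is approached as far as the arm can. A call with a gripper value outside its range is refused whole. The fingers move at their own pace and stop on an object; FORCE is the grip in N (left out, the last holds). Time passes only in rows, so rows that repeat a pose let the fingers close. It gives the time, the measured TCP pose, the force and the opening at its end, in the units of the state.
- get_obs(): the state, without advancing time (a new reading comes with each control period).
- read_camera(name): name is "scene" or "side" or "wrist"; returns the picture (400x640x3 uint8, blue, green, red); there is no depth.
- camera_params(name): a dict with "camera_matrix" (3x3 intrinsics, pixels), "R" (3x3) and "t" (3): a world point X has camera coordinates R X + t. Camera axes: x right, y down, z forward; pixel columns grow to the right and rows downward; lengths in m; the calibration is good to about 2 mm. A picture is of the moment at which its call begins: read the wrist's pose just before it. camera_params takes no time and is no camera call; for the wrist camera it gives the pose at the moment of the call.
- sign_off(): hands the job in, once; it reports no verdict.
The state is a dict: "time_s": time; "qpos": joint angles; "joint_velocities": joint speeds; "effort": joint torques, N m; "tool_pos": TCP position; "tool_rot": TCP orientation; "force": force on the tool from outside, world axes, zero at the start; "wrist_torque": the same for the moment, N m; "grip_width": finger opening in m.
Only numpy, scipy, OpenCV 4.12 (cv2) and the standard library are available. Lean on these libraries where they do the work, as an engineer would, in place of code of your own. Each camera call takes 0.05 s, during which the arm holds its last target.

## Task

The grey metal battery case on the rubber mat stands on its end: tip it over a quarter turn away from the robot so that its face with the slotted fastener is up. Then take the slot key from its wooden stand, and with its blade push the fastener in and turn it clockwise as far as it goes, so that it springs back up locked. Put the key back standing in its stand and leave everything else on the bench where it is.

Things in the scene. Friction and masses are not known exactly. Their poses are not given: they have to be found in the camera images.
- case: battery case, loose grey aluminium box, 0.7 kg: 80 mm along its x, 100 along y, 110 along z. Origin: centre of its -z face, the underside at the start. The fastener is in the middle of its -x face, which at the start is upright and looks roughly towards the robot; once tipped that face is on top, 80 mm above the mat, and x points down.
- case_center (a point): middle of the case. The mat under it is 4 mm thick and grippy: pushed near the top of its fastener face, the case hardly slides but tips about its far lower edge; it balances at 36 degrees and then falls onto its far face by itself.
- slot (a point): centre of the floor of the slot in the round steel fastener head (30 mm across, standing 12 mm proud of the face). The slot runs right across the head along this point's x axis, 4.6 mm wide (its y axis) and 6 mm deep, open at both ends; z points out of the face (up, once the case is tipped). It moves and turns with the head.
- latch (a joint): turn of the fastener head, rad: 0 unlocked, 1.571 locked against its stop; grows clockwise as seen looking at the face. It rubs a little (about 0.04 N m). Starts between 0 and 0.2. Between about 0.38 and 1.15 a rib inside blocks it unless the head is pushed in; beyond that it springs up and stays locked.
- plunger (a joint): how far the head is pushed into the face, m: 0 out, 0.0045 fully in. A spring holds it out: 5 N to start moving it, 10 N fully in. It must be in at least 3 mm to pass the rib.
- key_center (a point): centre of the slot key's black handle. The handle is 44 mm (its x axis) by 14 mm (y) by 36 mm high (z); below it in the middle hangs a steel blade 22 mm (x) by 3 mm (y), 14 mm long. Loose, 60 g. In the stand it is upright, handle on the stand's top, blade in the stand's slot.
- key_tip (a point): middle of the lower edge of the key's blade, 32 mm below the handle's centre along the key's z axis.
- stand_slot (a point): centre of the mouth of the slot in the top of the key stand, a fixed wooden block 70 mm (x) by 44 mm (y) by 22 mm high. The slot is 30 mm along x, 8 mm along y and 18 mm deep; its axes are the stand's, z up.
- driver: screwdriver lying between mat and stand, bystander (origin under its middle)
- jar: clear jar with steel cap, bystander, 52 mm across, 70 mm high (origin under its middle)
- carton: cardboard carton, bystander, 130 by 100 by 80 mm (origin under its middle)
- wrench: wrench lying on the right of the bench, bystander (origin under its middle)
- adapter: black power adapter, bystander, 50 by 80 by 35 mm (origin under its middle)
- spool: wire spool, copper with black flanges, bystander, 60 mm across, 50 mm high (origin under its middle)
Mind the look-alikes: they are no part of the job. Of the things like the case, leave any that is pink or purple; of the rest the smaller one is meant.

How it is judged:
By the outcome, as a careful person would: the job done as asked, in the order asked, and still so for the second after the job is handed in, with the robot touching nothing.
It also fails if it takes over 72 s, if anything falls off the work surface, if the arm or the gripper's body presses on something with over 40 N, if the wrist force passes 120 N, or if a joint passes its speed limit or range.

## Working session

There is one attempt and no reset: what is moved stays moved. The work goes in short steps, Python scripts to look and compute and a shell command to move; the robot and the scene stay as the last step left them, time stands still between calls to the robot, and variables do not carry over. Pictures are saved under pics/ and viewed, and the job is handed in when it is done.

```bash
ls; mkdir -p pics; python3 - <<'E'
from cell import *
import cv2
o=get_obs(); print(o['time_s'],o['tool_pos'],o['tool_rot'],o['force'],o['grip_width'],pinch_z)
for n in ['scene','side','wrist']:
    cv2.imwrite(f'pics/{n}0.png',read_camera(n))
E
```

```text
pics
0.0 [ 6.49447744e-01 -7.42905917e-05  2.21454285e-01] [-1.79890438e+02  6.88900636e-03  8.99992766e+01] [-0.48030387 -0.71823101  0.20816056] 0.08734923900794057 0.0187
```

View pics/scene0.png

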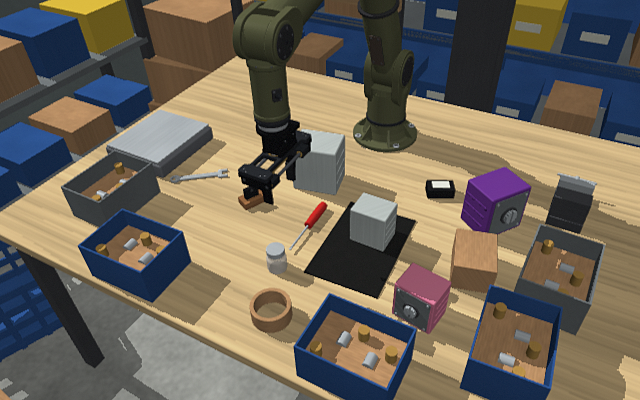

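View pics/side0.png

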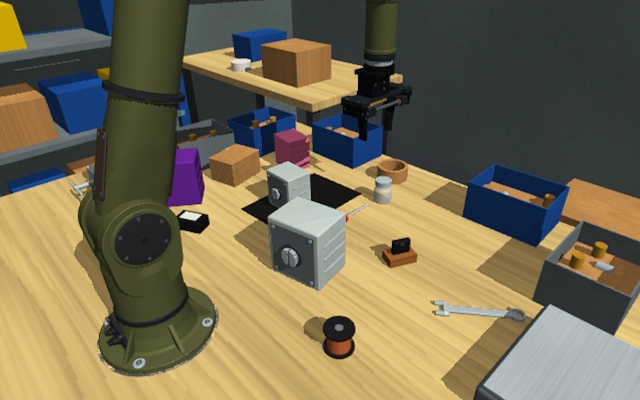

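View pics/wrist0.png

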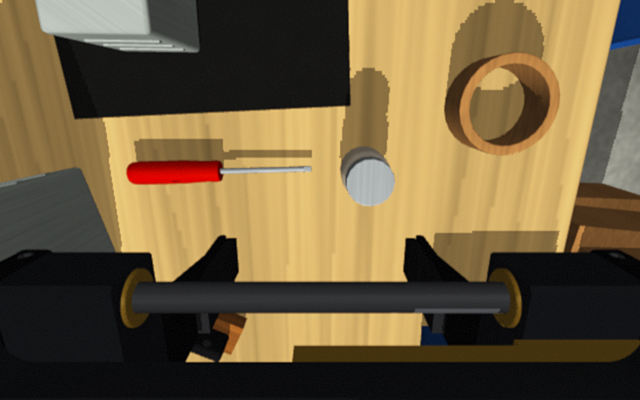

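```bash
cat > h.py <<'E'
import numpy as np, cv2
from cell import *
def crop(src,dst,x0,y0,x1,y1,s):
    im=cv2.imread(src) if isinstance(src,str) else src
    cv2.imwrite(dst,cv2.resize(im[y0:y1,x0:x1],None,fx=s,fy=s,interpolation=cv2.INTER_CUBIC))
def ray(P,u,v):
    K,R,t=[np.array(P[k]) for k in('camera_matrix','R','t')]
    c=-R.T@t; d=R.T@np.linalg.solve(K,[u,v,1]); return c,d
def onz(P,u,v,z):
    c,d=ray(P,u,v); return c+d*(z-c[2])/d[2]
def proj(P,X):
    K,R,t=[np.array(P[k]) for k in('camera_matrix','R','t')]
    q=K@(R@np.array(X,float)+t); return q[:2]/q[2]
E
python3 - <<'E'
from h import *
crop('pics/side0.png','pics/side0c.png',230,150,390,270,5)
crop('pics/side0.png','pics/side0k.png',370,225,430,270,10)
crop('pics/scene0.png','pics/scene0c.png',300,180,420,270,6)
for n in('side','scene','wrist'):
    P=camera_params(n); print(n,np.round(ray(P,320,200)[0],3))
E
```

```text
side [-0.178 -0.673  0.656]
scene [1.388 0.537 0.965]
wrist [0.651 0.08  0.385]
```

View pics/side0c.png

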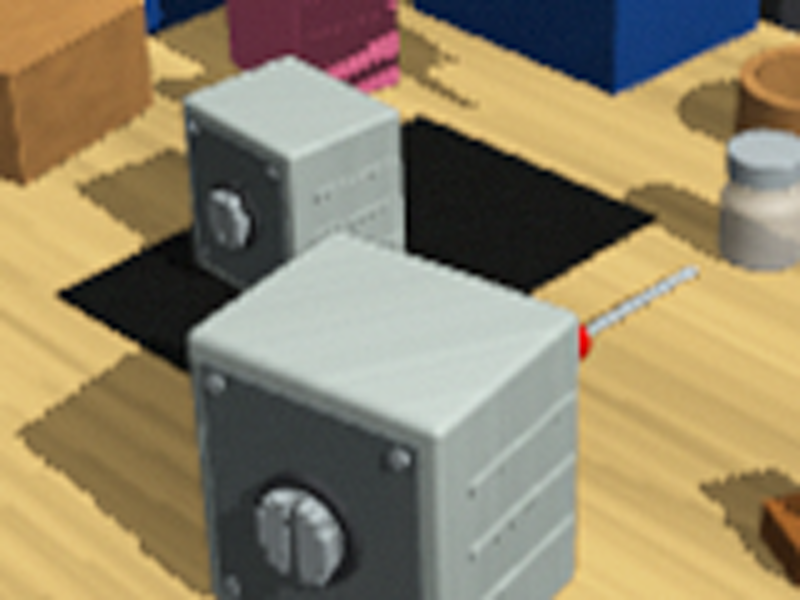

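View pics/side0k.png

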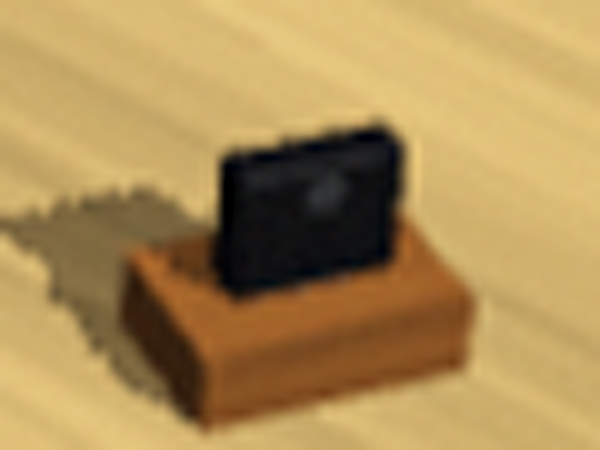

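View pics/scene0c.png

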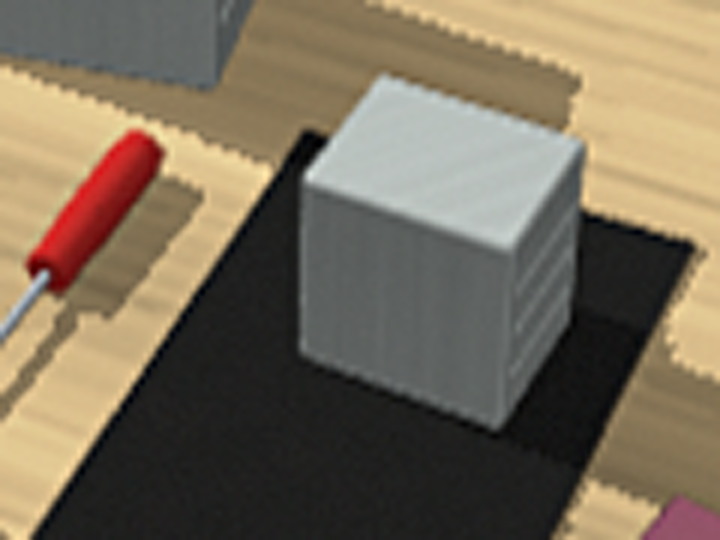

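```bash
python3 - <<'E'
from h import *
S=camera_params('side');C=camera_params('scene')
A=np.array([onz(S,u-.4,v-.4,.114) for u,v in[(267.4,170.4),(288.4,161.4),(310,172.4),(288,181.6)]])
B=np.array([onz(C,u-.4,v-.4,.114) for u,v in[(363.8,192.5),(397.2,204.5),(385.5,220.8),(350.5,210)]])
for n,Q in(('side',A),('scene',B)):
    print(n,np.round(Q,4).tolist(),Q.mean(0).round(4),[round(float(np.linalg.norm(Q[i]-Q[(i+1)%4])),4) for i in range(4)],[round(float(np.degrees(np.arctan2(*(Q[(i+1)%4]-Q[i])[1::-1]))),1) for i in range(4)])
for u,v,z in[(392.2,240.5,.058),(393.5,254.5,.022),(409,251.5,.022),(382,250,.022),(391,260,.022),(416.5,255.5,.022),(390.5,267.5,0),(416.5,262,0)]:
    print('key',u,v,np.round(onz(S,u-.45,v-.45,z),4))
for u,v in[(275,184)]: print('head', onz(S,u,v,.06))
E
```

```text
side [[0.4438, 0.2101, 0.114], [0.5216, 0.2123, 0.114], [0.5188, 0.1164, 0.114], [0.4422, 0.1188, 0.114]] [0.4816 0.1644 0.114 ] [0.0779, 0.0959, 0.0767, 0.0914] [1.6, -91.7, 178.2, 89.0]
scene [[0.448, 0.1247, 0.114], [0.4532, 0.2219, 0.114], [0.5237, 0.2194, 0.114], [0.5268, 0.124, 0.114]] [0.4879 0.1725 0.114 ] [0.0974, 0.0705, 0.0954, 0.0788] [87.0, -2.1, -88.1, 179.5]
key 392.2 240.5 [ 0.4928 -0.1936  0.058 ]
key 393.5 254.5 [ 0.4915 -0.2016  0.022 ]
key 409 251.5 [ 0.5266 -0.2202  0.022 ]
key 382 250 [ 0.4858 -0.1715  0.022 ]
key 391 260 [ 0.4713 -0.2103  0.022 ]
key 416.5 255.5 [ 0.5266 -0.2417  0.022 ]
key 390.5 267.5 [ 0.4711 -0.2108  0.    ]
key 416.5 262 [ 0.5307 -0.2414  0.    ]
head [0.46753326 0.21064156 0.06      ]
```

```bash
python3 - <<'E'
from h import *
S=camera_params('side');C=camera_params('scene')
# big case top corners in side: crop coords
for z in(.13,.14,.15):
    print(z,[np.round(onz(S,230+a/5-.4,150+b/5-.4,z)[:2],3).tolist() for a,b in[(190,333),(340,233),(580,317),(435,438)]])
print('pink bottom',[np.round(onz(C,u,v,0)[:2],3).tolist() for u,v in[(393,307),(432,332),(449,300)]])
print('pink top',[np.round(onz(C,u,v,.12)[:2],3).tolist() for u,v in[(393,277),(411,262),(452,270)]])
print('carton',[np.round(onz(C,u,v,0)[:2],3).tolist() for u,v in[(452,277),(493,292)]])
E
```

```text
0.13 [[0.286, 0.001], [0.392, 0.02], [0.42, -0.114], [0.31, -0.136]]
0.14 [[0.278, -0.012], [0.381, 0.006], [0.408, -0.125], [0.301, -0.146]]
0.15 [[0.269, -0.025], [0.37, -0.007], [0.397, -0.135], [0.291, -0.156]]
pink bottom [[0.676, 0.312], [0.7, 0.416], [0.596, 0.422]]
pink top [[0.69, 0.309], [0.63, 0.328], [0.611, 0.417]]
carton [[0.524, 0.407], [0.524, 0.509]]
```

```bash
python3 -m handwheel '[[0,0.042,-0.06,0,0],[0,0.084,-0.12,0,0],[0,0.126,-0.18,0,0],[0,0.168,-0.245,0,0],[0,0.168,-0.245,0,0],[0,0.168,-0.245,0.04,0],[0,0.168,-0.245,0.08,0],[0,0.168,-0.245,0.12,0],[0,0.168,-0.245,0.12,0],[0,0.168,-0.245,0.12,0]]' 20; python3 - <<'E'
from h import *
for n in('side','scene'): cv2.imwrite(f'pics/{n}1.png',read_camera(n))
crop('pics/side1.png','pics/side1c.png',200,100,360,220,5)
o=get_obs();print(o['tool_pos'],o['tool_rot'],o['force'])
E
```

```text
time_s: 1.15
tool_pos: [0.4051, 0.1679, 0.103]
tool_rot: [-180.0, 0.0, 90.0]
force: [0.5, -0.2, 0.6]
grip_width: 0.0154
[0.40693474 0.16849321 0.10478402] [ 1.79807334e+02 -8.08834171e-02  8.99565428e+01] [-0.13681984  0.48501015  0.37078558]
```

View pics/side1c.png

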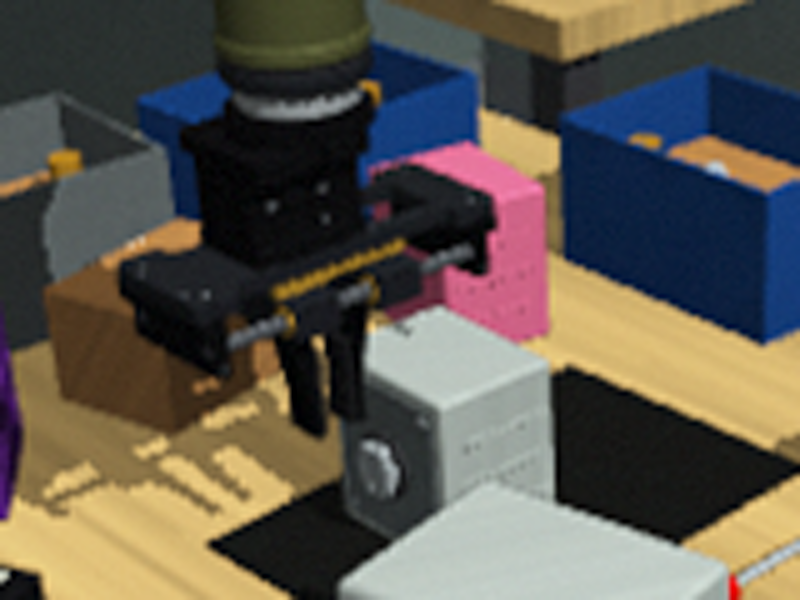

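```bash
python3 -m handwheel '[[0,0,0.01,0.005,0],[0,0,0.02,0.005,0],[0,0,0.026,0.005,0],[0,0,0.032,0.005,0],[0,0,0.038,0.005,0],[0,0,0.044,0.005,0],[0,0,0.05,0.005,0]]'; python3 - <<'E'
from h import *
cv2.imwrite('pics/side2.png',read_camera('side'))
crop('pics/side2.png','pics/side2c.png',200,100,360,220,5)
E
```

```text
time_s: 1.95
tool_pos: [0.4528, 0.1683, 0.0974]
tool_rot: [-179.7, 0.0, 90.0]
force: [-7.6, 0.6, 6.6]
grip_width: 0.0005
```

View pics/side2c.png

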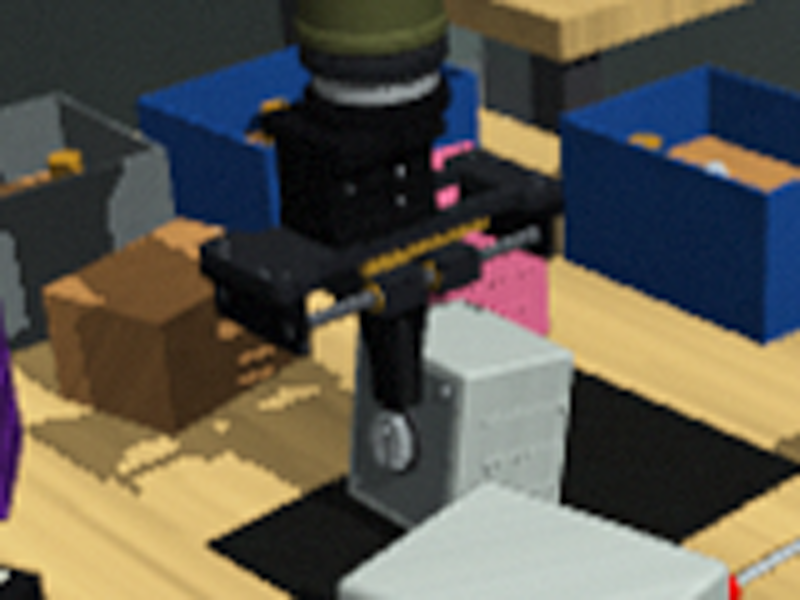

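```bash
python3 -m handwheel '[[0,0,0.006,0,0],[0,0,0.012,0,0],[0,0,0.018,0,0],[0,0,0.024,0,0],[0,0,0.029,0,0],[0,0,0.033,0,0],[0,0,0.037,0,0]]'; python3 - <<'E'
from h import *
cv2.imwrite('pics/side3.png',read_camera('side'))
crop('pics/side3.png','pics/side3c.png',200,100,360,220,5)
print(get_obs()['force'])
E
```

```text
time_s: 2.7
tool_pos: [0.4946, 0.1688, 0.1086]
tool_rot: [179.7, 0.0, 90.0]
force: [-21.4, -8.7, 65.4]
grip_width: 0.0003
[-16.33791548  -7.95698015  58.47643304]
```

View pics/side3c.png

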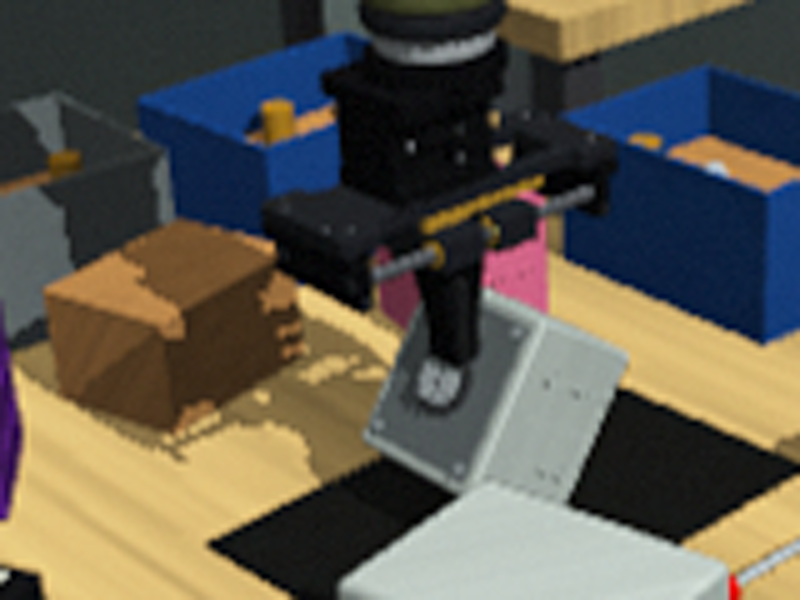

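```bash
python3 -m handwheel '[[0,0,0.006,-0.012,0],[0,0,0.012,-0.024,0],[0,0,0.018,-0.028,0],[0,0,0.024,-0.03,0],[0,0,0.03,-0.03,0]]'; python3 - <<'E'
from h import *
cv2.imwrite('pics/side4.png',read_camera('side'))
crop('pics/side4.png','pics/side4c.png',200,100,360,220,5)
print(get_obs()['force'])
E
```

```text
time_s: 3.25
tool_pos: [0.5222, 0.1678, 0.1267]
tool_rot: [-179.9, 0.0, 90.0]
force: [-0.3, -0.9, -0.2]
grip_width: 0.0004
[0.85824576 0.08328394 0.22875761]
```

View pics/side4c.png

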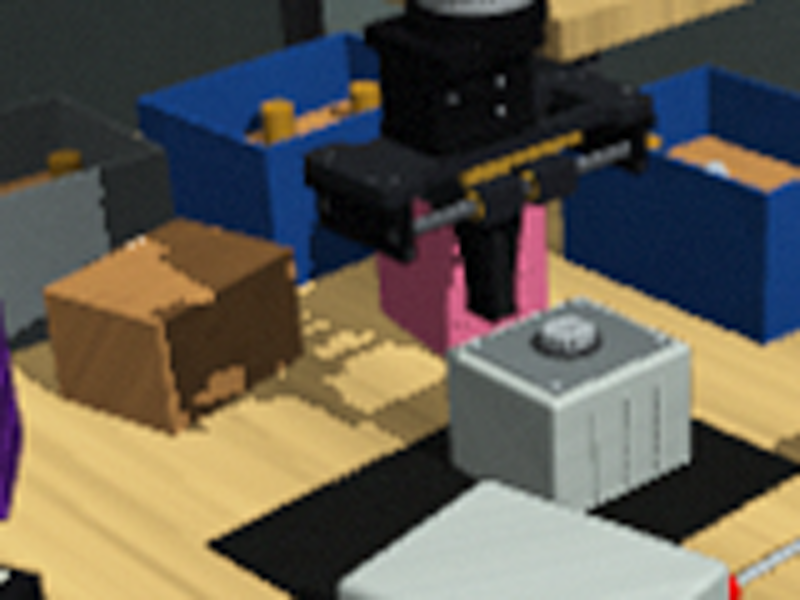

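```bash
python3 -m handwheel '[[0,0,0,-0.04,0],[0,-0.03,0.03,-0.08,0],[0,-0.06,0.06,-0.1,0],[0,-0.08,0.06,-0.1,0],[0.05,-0.08,0.06,-0.1,0],[0.05,-0.08,0.06,-0.1,0]]'; python3 - <<'E'
from h import *
P=camera_params('wrist'); cv2.imwrite('pics/w5.png',read_camera('wrist'))
cv2.imwrite('pics/scene5.png',read_camera('scene'));cv2.imwrite('pics/side5.png',read_camera('side'))
print(P['R'],ray(P,320,200),P['camera_matrix']);o=get_obs();print(o['time_s'],o['tool_pos'],o['qpos'])
np.save('w5.npy',P,allow_pickle=True)
E
```

```text
time_s: 3.9
tool_pos: [0.5815, 0.0879, 0.2262]
tool_rot: [-179.9, -0.0, 89.9]
force: [-0.9, 0.4, 0.1]
grip_width: 0.0098
[[ 9.99997488e-01 -5.97512849e-04 -2.16031396e-03]
 [ 5.22249289e-05 -9.57340638e-01  2.88961762e-01]
 [-2.24081471e-03 -2.88961149e-01 -9.57338202e-01]] (array([0.58270084, 0.16752124, 0.38916042]), array([-0.00380471, -0.29386139, -0.95585546])) [[341.39123044   0.         320.5339913 ]
 [  0.         341.39123044 198.25222177]
 [  0.           0.           1.        ]]
4.05 [0.58105208 0.08977698 0.22654445] [ -3.57424146  11.14128595  -8.92578522  91.71098282   1.70902137
  77.38465303 -12.56028922]
```

View pics/w5.png

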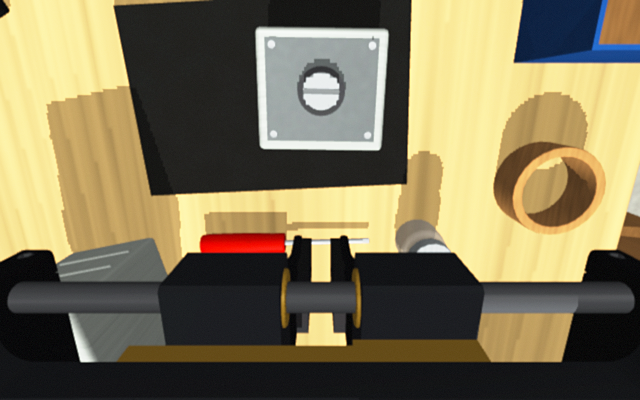

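```bash
python3 - <<'E'
from h import *
crop('pics/w5.png','pics/w5c.png',285,60,360,120,10)
crop('pics/w5.png','pics/w5d.png',245,15,400,160,5)
E
```

```text
(no output)
```

View pics/w5c.png

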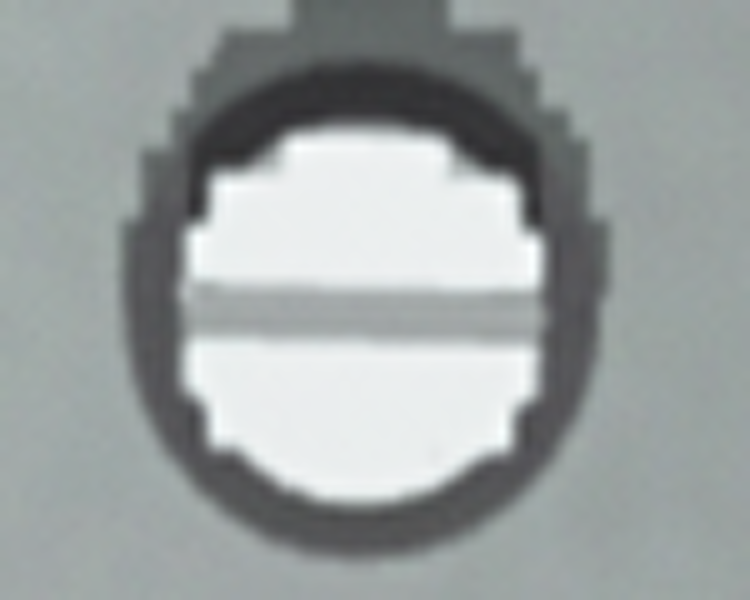

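View pics/w5d.png

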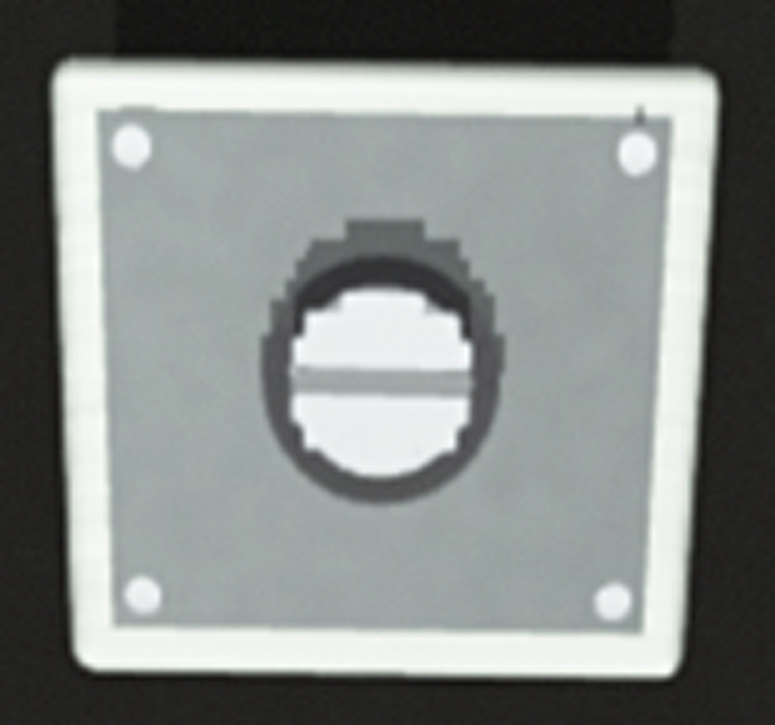

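```bash
python3 - <<'E'
from h import *
P=np.load('w5.npy',allow_pickle=True).item()
f=lambda a,b,z,x0=285,y0=60,s=10: onz(P,x0+(a+.5)/s-.5,y0+(b+.5)/s-.5,z)
l=f(185,310.5,.095);r=f(545,316.5,.095)
print(l,r,(l+r)/2,np.degrees(np.arctan2(*(r-l)[1::-1])))
print('hd',f(365,130,.096),f(365,502,.096))
c=[f(a,b,.084,245,15,5) for a,b in[(52,60),(718,68),(682,677),(75,668)]]
print(np.round(c,4),np.mean(c,0)); 
print(np.degrees(np.arctan2(*(c[1]-c[0])[1::-1])),np.degrees(np.arctan2(*(c[2]-c[3])[1::-1])),[np.linalg.norm(c[i]-c[(i+1)%4]).round(4) for i in range(4)])
E
```

```text
[0.56769714 0.17115533 0.095     ] [0.59728992 0.17066638 0.095     ] [0.58249353 0.17091085 0.095     ] -0.946591769797128
hd [0.58249454 0.18503148 0.096     ] [0.58248986 0.15593935 0.096     ]
[[0.5289 0.2208 0.084 ]
 [0.637  0.2195 0.084 ]
 [0.6361 0.1205 0.084 ]
 [0.5275 0.1222 0.084 ]] [0.58238773 0.17076585 0.084     ]
-0.6801231120559885 -0.8658734234089297 [np.float64(0.1081), np.float64(0.099), np.float64(0.1086), np.float64(0.0987)]
```

```bash
python3 -m handwheel '[[0.05,-0.04,0,0,-0.14],[0.05,-0.08,0,0,-0.28],[0.05,-0.12,0,0,-0.42],[0.05,-0.16,0,0,-0.56],[0.05,-0.2,0,0,-0.7],[0.05,-0.24,0,0,-0.84],[0.05,-0.28,0,0,-0.98],[0.05,-0.332,0,0,-1.082],[0.05,-0.332,0,0,-1.082],[0.05,-0.332,0,0,-1.082],[0.05,-0.332,0,0,-1.082]]'; python3 - <<'E'
from h import *
P=camera_params('wrist'); cv2.imwrite('pics/w6.png',read_camera('wrist'))
o=get_obs();print(o['time_s'],o['tool_pos'],o['tool_rot'],o['qpos'])
np.save('w6.npy',P,allow_pickle=True)
E
```

```text
time_s: 5.15
tool_pos: [0.5826, -0.2415, 0.2272]
tool_rot: [179.9, -0.1, 152.1]
force: [-0.3, 0.7, -0.3]
grip_width: 0.05
5.2 [ 0.58270676 -0.2411504   0.2273879 ] [ 1.79929633e+02 -3.42628055e-02  1.52185817e+02] [21.66683883 15.89125294 -1.91501221 85.72630014  0.45917156 78.41538728
 81.91834101]
```

View pics/w6.png

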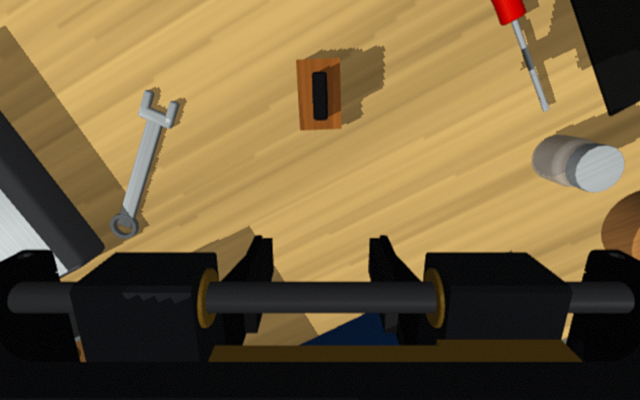

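```bash
python3 - <<'E'
from h import *
crop('pics/w6.png','pics/w6c.png',285,45,360,140,6)
E
```

```text
(no output)
```

View pics/w6c.png

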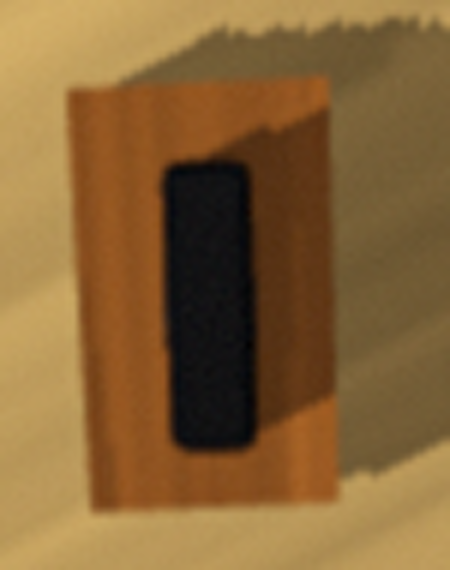

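```bash
python3 - <<'E'
from h import *
P=np.load('w6.npy',allow_pickle=True).item()
f=lambda a,b,z,x0=285,y0=45,s=6: onz(P,x0+(a+.5)/s-.5,y0+(b+.5)/s-.5,z)
for nm,z,cs in(('key',.058,[(164,165),(250,163),(257,448),(173,451)]),('stand',.022,[(68,90),(328,78),(338,500),(92,513)])):
    c=np.array([f(a,b,z) for a,b in cs]); a=(c[0]+c[1]-c[2]-c[3])
    print(nm,c.mean(0).round(4),[np.linalg.norm(c[i]-c[(i+1)%4]).round(4) for i in range(4)],np.degrees(np.arctan2(a[1],a[0])))
    m=c.mean(0)
    if nm=='key':k=m
    else:s=m
for m in (k,s):
    d=m-np.array([.5827,-.2413,0]); th=np.radians(152.1); x=np.array([np.cos(th),np.sin(th)]); y=np.array([np.sin(th),-np.cos(th)])
    print('tool shift',d[:2]@x,d[:2]@y)
E
```

```text
key [ 0.5135 -0.205   0.058 ] [np.float64(0.0131), np.float64(0.0424), np.float64(0.0133), np.float64(0.0426)] 153.79052168952379
stand [ 0.512 -0.205  0.022] [np.float64(0.0435), np.float64(0.0694), np.float64(0.0436), np.float64(0.0697)] 154.48640241848233
tool shift 0.07816533377287355 -0.0002742132793019322
tool shift 0.07942697462490639 -0.0010315865669551661
```

```bash
python3 -m handwheel '[[0.05,0.04,0,0,-0.033],[0.05,0.079,-0.0005,0.03,-0.033],[0.05,0.079,-0.0005,0.08,-0.033],[0.05,0.079,-0.0005,0.13,-0.033],[0.05,0.079,-0.0005,0.17,-0.033],[0.05,0.079,-0.0005,0.19,-0.033],[0.05,0.079,-0.0005,0.2,-0.033],[0.05,0.079,-0.0005,0.2,-0.033],[0.05,0.079,-0.0005,0.2,-0.033]]'; python3 - <<'E'
from h import *
cv2.imwrite('pics/side7.png',read_camera('side'))
crop('pics/side7.png','pics/side7c.png',350,190,450,265,8)
E
```

```text
time_s: 6.1
tool_pos: [0.5134, -0.207, 0.0289]
tool_rot: [180.0, 0.1, 154.0]
force: [1.0, -0.3, 0.7]
grip_width: 0.0497
```

View pics/side7c.png

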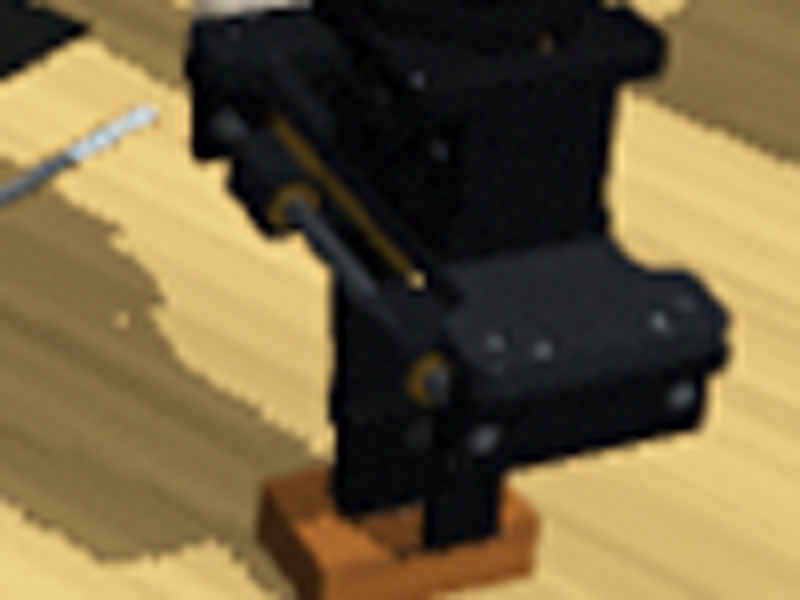

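Fingers straddle the handle above the stand, so I'll close on it and lift.

```bash
python3 -m handwheel '[[0.03,0,0,0,0],[0.015,0,0,0,0],[0.01,0,0,0,0],[0.005,0,0,0,0],[0.005,0,0,0,0],[0.005,0,0,0,0],[0.005,0,0,0,0]]' 45; python3 -m handwheel '[[0.005,0,0,-0.01,0],[0.005,0,0,-0.02,0],[0.005,0,0,-0.05,0],[0.005,0,0,-0.1,0],[0.005,0,0,-0.14,0],[0.005,0,0,-0.17,0],[0.005,0,0,-0.17,0]]'; python3 - <<'E'
from h import *
cv2.imwrite('pics/side8.png',read_camera('side'))
crop('pics/side8.png','pics/side8c.png',350,120,450,250,6)
P=camera_params('wrist');np.save('w8.npy',P,allow_pickle=True)
cv2.imwrite('pics/w8.png',read_camera('wrist'))
o=get_obs();print(o['time_s'],o['tool_pos'],o['tool_rot'],o['grip_width'])
E
```

```text
time_s: 6.85
tool_pos: [0.5121, -0.2073, 0.0276]
tool_rot: [180.0, 0.0, 153.9]
force: [0.3, 0.1, 1.0]
grip_width: 0.0138
time_s: 7.55
tool_pos: [0.5151, -0.2086, 0.2042]
tool_rot: [179.9, 0.6, 153.9]
force: [-0.7, -0.2, -0.3]
grip_width: 0.0138
7.65 [ 0.51238226 -0.20757203  0.19889741] [1.79991412e+02 1.38147767e-01 1.53880659e+02] 0.013455779772901862
```

View pics/side8c.png

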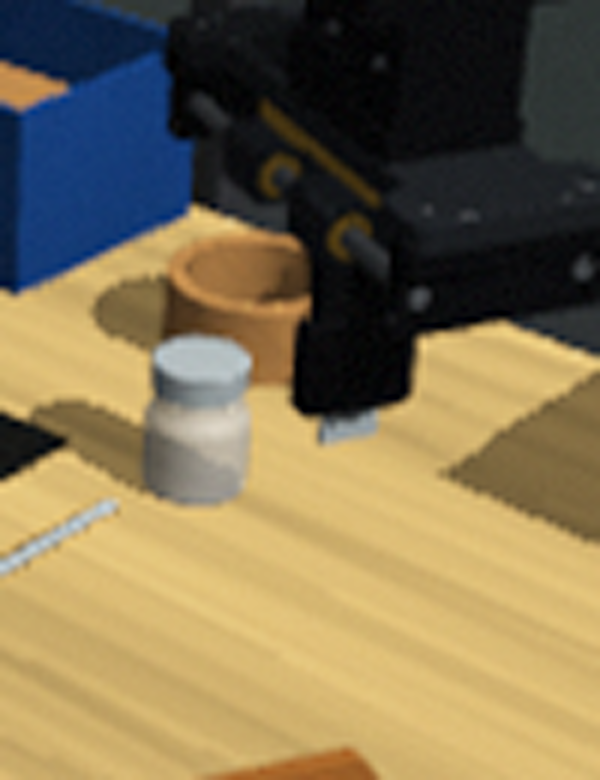

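View pics/w8.png

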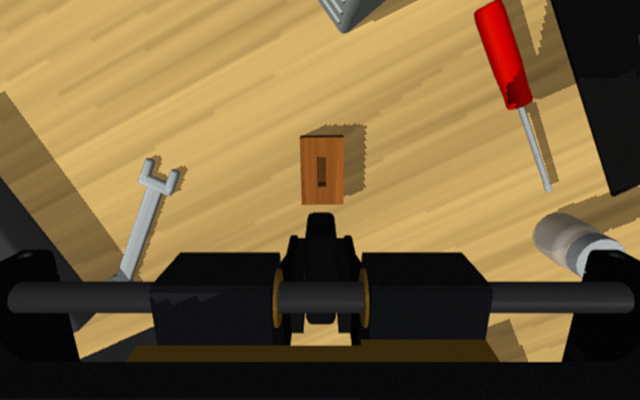

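```bash
python3 - <<'E'
from h import *
cmd={5:(.582,.088,.228,90),6:(.582,-.244,.228,152),8:(.512,-.2074,.198,153.9)}
for k,(x,y,z,yaw) in cmd.items():
    P=np.load(f'w{k}.npy',allow_pickle=True).item(); R=np.array(P['R']);c=-R.T@np.array(P['t'])
    th=np.radians(yaw);T=np.array([[np.cos(th),np.sin(th),0],[np.sin(th),-np.cos(th),0],[0,0,-1]])
    print(k,(T.T@(c-[x,y,z])).round(4), (R@T).round(4)[1:].tolist())
crop('pics/w8.png','pics/w8c.png',285,120,360,240,5)
for i in range(3): print(camera_params('wrist')['t'],get_obs()['tool_pos'])
E
```

```text
5 [ 0.0795  0.0007 -0.1612] [[-0.9573, 0.0001, -0.289], [-0.289, -0.0022, 0.9573]]
6 [ 0.0797  0.0023 -0.1622] [[-0.9573, 0.0019, -0.289], [-0.289, 0.0029, 0.9573]]
8 [ 0.0784  0.0002 -0.1656] [[-0.9552, -0.0004, -0.2961], [-0.2961, 0.0014, 0.9552]]
[-0.03953932 -0.55700126  0.20787904] [ 0.51238226 -0.20757203  0.19889741]
[-0.03953932 -0.55700126  0.20787904] [ 0.51238226 -0.20757203  0.19889741]
[-0.03953932 -0.55700126  0.20787904] [ 0.51238226 -0.20757203  0.19889741]
```

View pics/w8c.png

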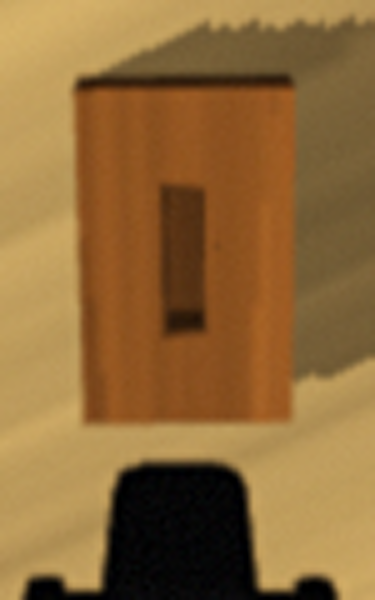

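```bash
python3 -m handwheel '[[0.005,0.01,0.036,0,-0.05],[0.005,0.02,0.072,0,-0.1],[0.005,0.031,0.111,0,-0.15],[0.005,0.041,0.148,0,-0.2],[0.005,0.052,0.185,0,-0.25],[0.005,0.062,0.222,0,-0.3],[0.005,0.072,0.259,0,-0.35],[0.005,0.083,0.296,0,-0.4],[0.005,0.093,0.333,0,-0.439],[0.005,0.1032,0.3706,0,-0.439],[0.005,0.1032,0.3706,0.03,-0.439],[0.005,0.1032,0.3706,0.058,-0.439],[0.005,0.1032,0.3706,0.058,-0.439],[0.005,0.1032,0.3706,0.058,-0.439],[0.005,0.1032,0.3706,0.058,-0.439],[0.005,0.1032,0.3706,0.058,-0.439],[0.005,0.1032,0.3706,0.058,-0.439]]'; python3 - <<'E'
from h import *
P=camera_params('wrist');np.save('w9.npy',P,allow_pickle=True)
o=get_obs();print(o['time_s'],o['tool_pos'],o['tool_rot'],o['grip_width'],o['qpos'],o['force'])
cv2.imwrite('pics/w9.png',read_camera('wrist'))
cv2.imwrite('pics/side9.png',read_camera('side'))
cv2.imwrite('pics/scene9.png',read_camera('scene'))
crop('pics/side9.png','pics/side9c.png',250,110,370,210,6)
crop('pics/w9.png','pics/w9c.png',270,110,370,230,5)
crop('pics/scene9.png','pics/scene9c.png',310,150,430,270,5)
o=get_obs();print(o['time_s'],o['tool_pos'],o['tool_rot'])
E
```

```text
time_s: 9.35
tool_pos: [0.5832, 0.1708, 0.1409]
tool_rot: [180.0, 0.1, 179.0]
force: [-0.3, -0.3, -0.4]
grip_width: 0.0136
9.35 [0.58321664 0.17084075 0.14093004] [1.79972540e+02 1.24564215e-01 1.79014796e+02] 0.01356339983612724 [ -2.12421338  17.33793735 -20.0026709   94.94256798   6.30479611
  68.69944712  65.44369994] [-0.27179519 -0.27739743 -0.42075906]
9.5 [0.58278361 0.17080612 0.14022214] [1.79990759e+02 6.02083440e-02 1.79027926e+02]
```

View pics/w9c.png

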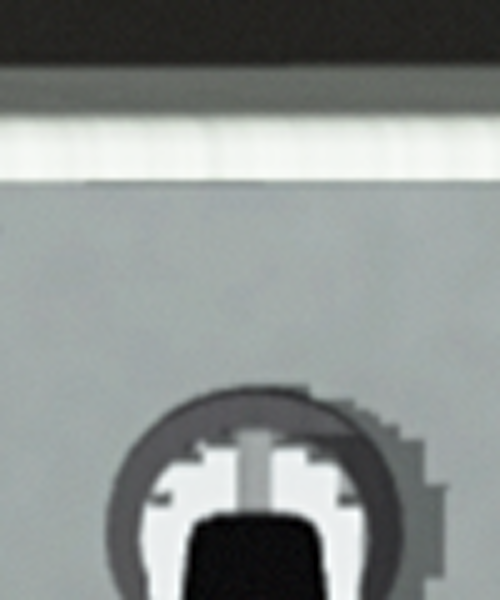

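View pics/side9c.png

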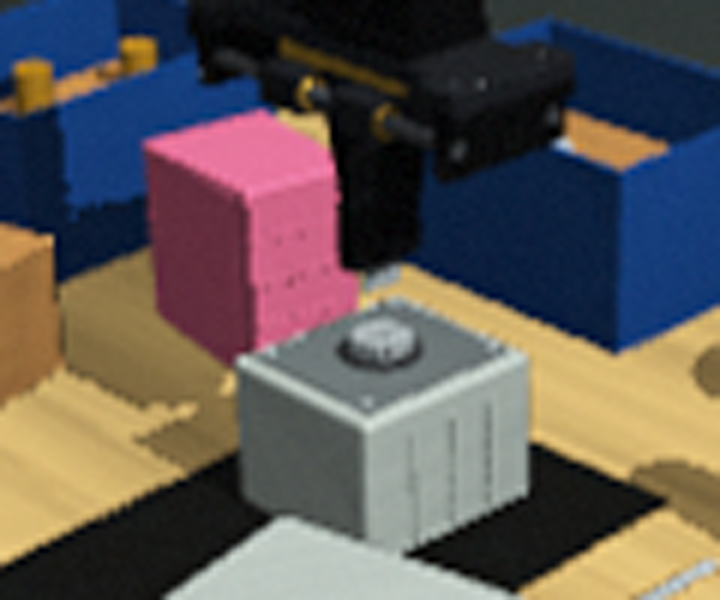

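View pics/scene9c.png

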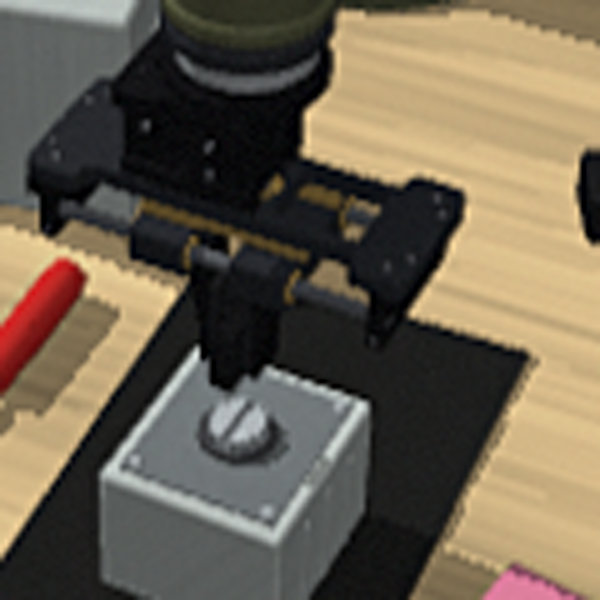

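```bash
python3 -m handwheel '[[0.005,0,0,0.01,0],[0.005,0,0,0.02,0],[0.005,0,0,0.024,0],[0.005,0,0,0.027,0],[0.005,0,0,0.03,0],[0.005,0,0,0.03,0],[0.005,0,0,0.03,0]]' 60; python3 - <<'E'
from h import *
cv2.imwrite('pics/side10.png',read_camera('side'))
cv2.imwrite('pics/scene10.png',read_camera('scene'))
crop('pics/side10.png','pics/side10c.png',280,130,340,190,10)
crop('pics/scene10.png','pics/scene10c.png',330,200,390,260,10)
a=cv2.imread('pics/side10c.png');b=cv2.imread('pics/scene10c.png');cv2.imwrite('pics/c10.png',cv2.resize(np.hstack([a,b]),(800,400)))
o=get_obs();print(o['time_s'],o['tool_pos'],o['tool_rot'],o['force'])
E
```

```text
time_s: 10.2
tool_pos: [0.5828, 0.1709, 0.1098]
tool_rot: [180.0, 0.0, 179.0]
force: [-0.4, 0.3, -0.5]
grip_width: 0.0135
10.3 [0.58268083 0.17085829 0.10970313] [1.79997110e+02 3.10467840e-02 1.79041777e+02] [-1.25131294 -0.35589314 -0.12386563]
```

View pics/c10.png

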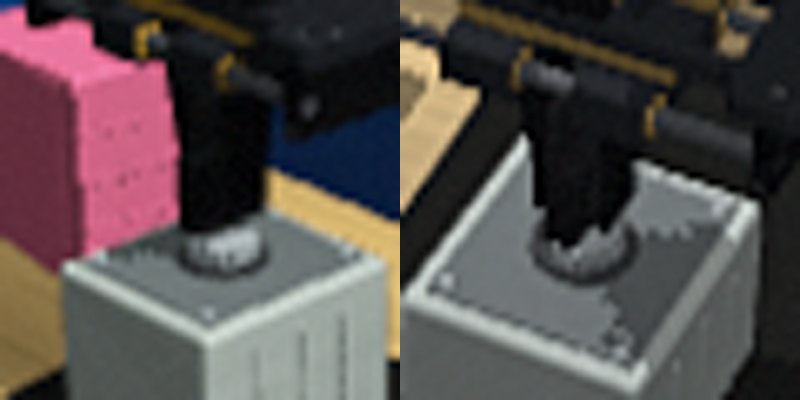

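```bash
python3 -m handwheel '[[0.005,0,0,0.0015,0],[0.005,0,0,0.003,0],[0.005,0,0,0.004,0],[0.005,0,0,0.004,0],[0.005,0,0,0.004,0]]';python3 -m handwheel '[[0.005,0,0,0.001,0],[0.005,0,0,0.001,0],[0.005,0,0,0.001,0]]'
```

```text
time_s: 10.8
tool_pos: [0.5828, 0.1709, 0.1068]
tool_rot: [-180.0, 0.1, 179.0]
force: [-2.7, -0.8, 7.2]
grip_width: 0.0136
time_s: 11.1
tool_pos: [0.5828, 0.1709, 0.1061]
tool_rot: [-180.0, 0.1, 179.0]
force: [-3.1, -0.2, 8.1]
grip_width: 0.0138
```

```bash
python3 -m handwheel '[[0.005,0,0,0.001,0],[0.005,0,0,0.002,0],[0.005,0,0,0.0025,0],[0.005,0,0,0.0025,0],[0.005,0,0,0.0025,0]]'
```

```text
time_s: 11.6
tool_pos: [0.5829, 0.171, 0.1049]
tool_rot: [-180.0, 0.1, 179.0]
force: [-4.6, -1.5, 13.9]
grip_width: 0.0133
```

```bash
python3 -m handwheel '[[0.005,0,0,0,0.1],[0.005,0,0,0,0.2],[0.005,0,0,0,0.3],[0.005,0,0,0,0.4],[0.005,0,0,0,0.5],[0.005,0,0,0,0.6],[0.005,0,0,0,0.7],[0.005,0,0,0,0.8]]'; python3 -c "
from cell import *
o=get_obs();print(o['wrist_torque'],o['force'])"
```

```text
time_s: 12.4
tool_pos: [0.5833, 0.1699, 0.1049]
tool_rot: [180.0, 0.1, 132.9]
force: [-5.0, -4.0, 14.1]
grip_width: 0.0139
[-0.8077826   1.13863343  0.05663839] [-5.04403818 -4.0134623  14.13173793]
```

```bash
python3 -m handwheel '[[0.005,0,0,0,0.1],[0.005,0,0,0,0.2],[0.005,0,0,0,0.3],[0.005,0,0,0,0.4],[0.005,0,0,0,0.5],[0.005,0,0,0,0.6],[0.005,0,0,0,0.7],[0.005,0,0,0,0.78],[0.005,0,0,0,0.83],[0.005,0,0,0,0.83]]'; python3 -c "
from cell import *
o=get_obs();print(o['wrist_torque'],o['force'])"
```

```text
time_s: 13.4
tool_pos: [0.5821, 0.1692, 0.1048]
tool_rot: [-180.0, 0.1, 85.6]
force: [-7.0, -5.1, 16.0]
grip_width: 0.0137
[-1.09578071  1.91373686  0.04636914] [-7.02472434 -5.07390873 15.97525958]
```

```bash
python3 -m handwheel '[[0.005,0,0,0,0.04],[0.005,0,0,0,0.08],[0.005,0,0,0,0.08],[0.005,0,0,0,0.08]]'; python3 -c "
from cell import *
o=get_obs();print(o['wrist_torque'],o['force'])"
```

```text
time_s: 13.8
tool_pos: [0.5818, 0.1694, 0.1048]
tool_rot: [-180.0, 0.1, 81.1]
force: [-8.2, -4.2, 17.3]
grip_width: 0.0138
[-1.08565334  2.0733724   0.22534919] [-8.15974259 -4.15265177 17.32875744]
```

```bash
python3 -m handwheel '[[0.005,0,0,0,-0.03],[0.005,0,0,0,-0.06],[0.005,0,0,-0.003,-0.06],[0.005,0,0,-0.006,-0.06],[0.005,0,0,-0.01,-0.06],[0.005,0,0,-0.02,-0.06],[0.005,0,0,-0.04,-0.06],[0.005,0,0,-0.07,-0.06],[0.005,0,0,-0.1,-0.06],[0.005,-0.08,0,-0.1,-0.06],[0.005,-0.08,0,-0.1,-0.06],[0.005,-0.08,0,-0.1,-0.06],[0.005,-0.08,0,-0.1,-0.06],[0.005,-0.08,0,-0.1,-0.06]]'; python3 - <<'E'
from h import *
P=camera_params('wrist');np.save('w11.npy',P,allow_pickle=True)
cv2.imwrite('pics/w11.png',read_camera('wrist'))
cv2.imwrite('pics/side11.png',read_camera('side'))
crop('pics/w11.png','pics/w11c.png',245,15,400,260,3)
crop('pics/side11.png','pics/side11c.png',270,70,400,190,6)
o=get_obs();print(o['time_s'],o['tool_pos'],o['tool_rot'])
E
```

```text
time_s: 15.2
tool_pos: [0.5703, 0.0934, 0.2023]
tool_rot: [180.0, -0.1, 84.6]
force: [0.3, 0.7, -0.3]
grip_width: 0.0136
15.3 [0.57010579 0.09353892 0.2020055 ] [ 1.79998006e+02 -3.47451134e-02  8.46410207e+01]
```

View pics/w11c.png

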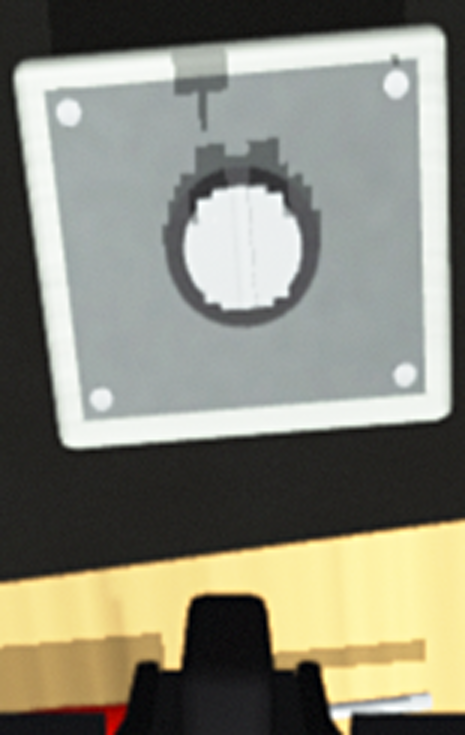

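View pics/side11c.png

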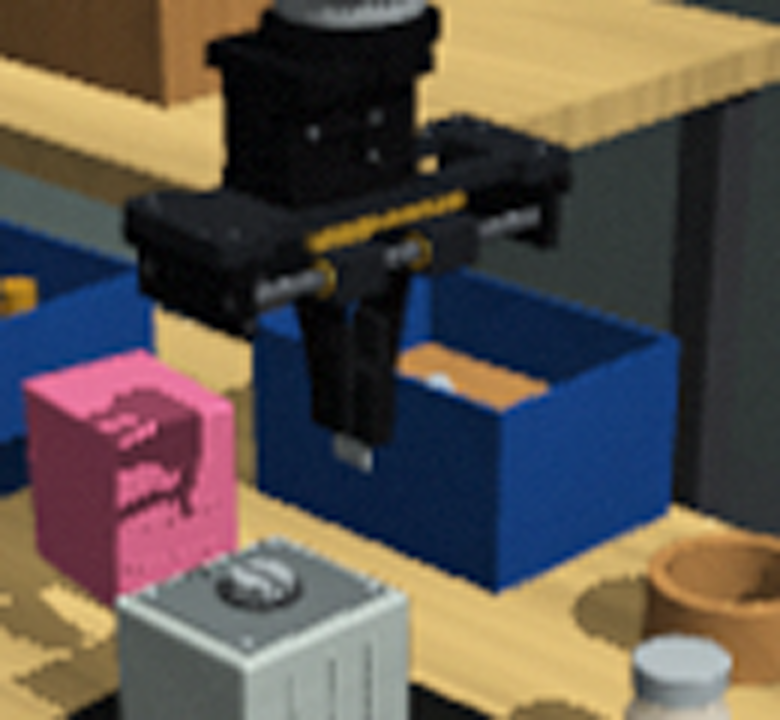

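```bash
python3 - <<'E'
from h import *
crop('pics/w11.png','pics/w11d.png',300,70,350,125,12)
P=np.load('w11.npy',allow_pickle=True).item()
f=lambda a,b,z,x0=245,y0=15,s=3: onz(P,x0+(a+.5)/s-.5,y0+(b+.5)/s-.5,z)
c=[f(a,b,.084) for a,b in[(14,65),(445,26),(451,415),(65,448)]]
an=lambda d: np.degrees(np.arctan2(d[1],d[0]))
print(np.mean(c,0),[an(c[1]-c[0]),an(c[2]-c[3]),an(c[0]-c[3])-90,an(c[1]-c[2])-90])
t,b=f(239,185,.096),f(247,308,.096);print((t+b)/2,np.linalg.norm(t-b),an(t-b)-90)
E
```

```text
[0.5826012  0.17066762 0.084     ] [np.float64(-0.6662950774429675), np.float64(-0.4487622118041126), np.float64(-0.48343964424213937), np.float64(-0.9031448843140737)]
[0.58232924 0.17102371 0.096     ] 0.029801662191450824 -1.2474442161634727
```

View pics/w11d.png

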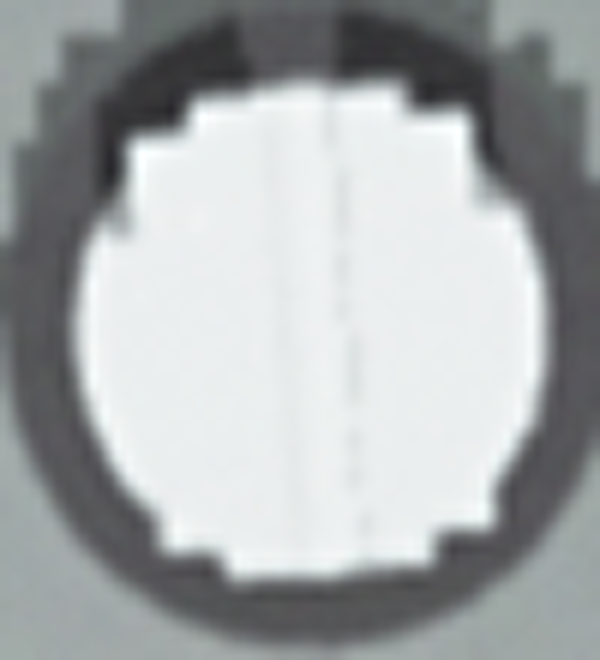

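```bash
python3 - <<'E'
from h import *
P=np.load('w8.npy',allow_pickle=True).item()
f=lambda a,b,z,x0=285,y0=120,s=5: onz(P,x0+(a+.5)/s-.5,y0+(b+.5)/s-.5,z)
c=np.array([f(a,b,.022) for a,b in[(162,185),(205,187),(205,329),(164,335)]]);print(c.mean(0),[np.linalg.norm(c[i]-c[(i+1)%4]).round(4) for i in range(4)])
c=np.array([f(a,b,.022) for a,b in[(77,88),(294,85),(292,421),(85,421)]]);print(c.mean(0),[np.linalg.norm(c[i]-c[(i+1)%4]).round(4) for i in range(4)])
# handle in gripper: where along tool x/y: front edge of top, plane z = tcp+.030 
o=f(182,470,.199-.006+.036); print('handle front top',o)
R=np.radians(153.88);x=np.array([np.cos(R),np.sin(R)]);y=np.array([np.sin(R),-np.cos(R)]);d=o[:2]-[.5124,-.2076];print(d@x,d@y)
E
```

```text
[ 0.51175087 -0.2054494   0.022     ] [np.float64(0.0087), np.float64(0.0297), np.float64(0.0086), np.float64(0.0314)]
[ 0.51179131 -0.20477763  0.022     ] [np.float64(0.0431), np.float64(0.0702), np.float64(0.0436), np.float64(0.0695)]
handle front top [ 0.48536383 -0.19364019  0.229     ]
0.03042091149593336 0.000631402298712541
```

```bash
python3 - <<'E'
from h import *
P=np.load('w11.npy',allow_pickle=True).item()
R=np.radians(84.64);x=np.array([np.cos(R),np.sin(R)]);y=np.array([np.sin(R),-np.cos(R)])
for h in(-.006,.03):
    o=onz(P,245+228.5/3-.5,15+596/3-.5,.202+h);d=o[:2]-[.5701,.0935];print(h,d@x,d@y)
P=np.load('w9.npy',allow_pickle=True).item()
R=np.radians(179.03);x=np.array([np.cos(R),np.sin(R)]);y=np.array([np.sin(R),-np.cos(R)])
for h in(-.006,.03):
    o=onz(P,270+255/5-.4,110+514/5-.4,.1405+h);d=o[:2]-[.583,.1708];print(h,d@x,d@y)
crop('pics/w11.png','pics/w11e.png',280,200,365,300,8)
E
```

```text
-0.006 0.020418782767809444 0.0010277186573296715
0.03 0.03299048619745621 0.0009944181234804582
-0.006 0.01977143948073887 6.821887352665866e-05
0.03 0.03243233532005063 8.38893784080206e-06
```

View pics/w11e.png

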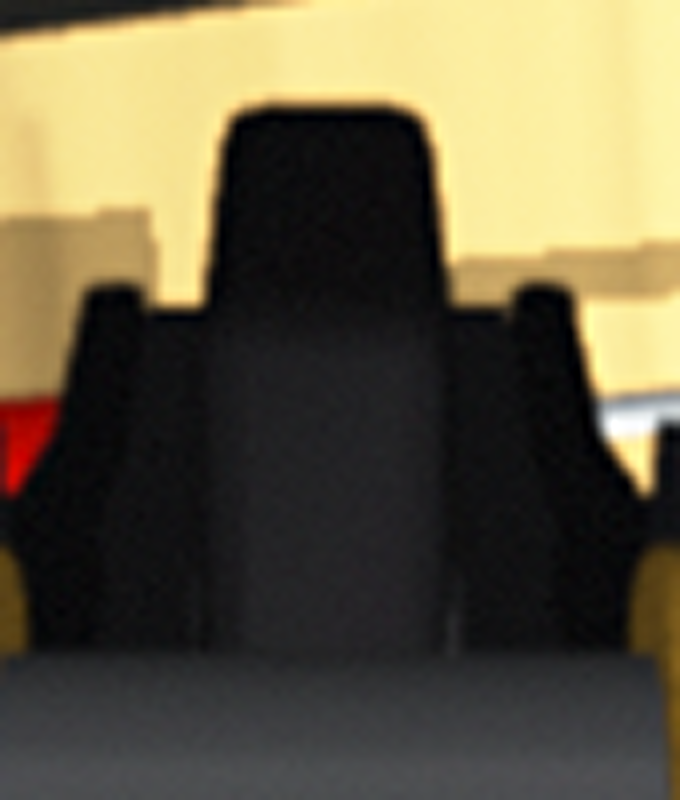

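```bash
python3 -m handwheel '[[0.005,-0.035,-0.003,0,-0.14],[0.005,-0.07,-0.006,0,-0.28],[0.005,-0.105,-0.01,0,-0.42],[0.005,-0.14,-0.013,0,-0.56],[0.005,-0.175,-0.017,0,-0.7],[0.005,-0.21,-0.02,0,-0.84],[0.005,-0.245,-0.024,0,-0.98],[0.005,-0.28,-0.027,0,-1.11],[0.005,-0.3036,-0.0299,0,-1.2106],[0.005,-0.3036,-0.0299,0.04,-1.2106],[0.005,-0.3036,-0.0299,0.08,-1.2106],[0.005,-0.3036,-0.0299,0.12,-1.2106],[0.005,-0.3036,-0.0299,0.137,-1.2106],[0.005,-0.3036,-0.0299,0.137,-1.2106],[0.005,-0.3036,-0.0299,0.137,-1.2106],[0.005,-0.3036,-0.0299,0.137,-1.2106]]'; python3 - <<'E'
from h import *
P=camera_params('wrist')
cv2.imwrite('pics/w12.png',read_camera('wrist'))
cv2.imwrite('pics/side12.png',read_camera('side'))
crop('pics/w12.png','pics/w12c.png',265,120,375,240,5)
crop('pics/side12.png','pics/side12c.png',360,190,440,270,7)
o=get_obs();print(o['time_s'],o['tool_pos'],o['tool_rot'],o['force'])
np.save('w12.npy',P,allow_pickle=True)
E
```

```text
time_s: 16.9
tool_pos: [0.5129, -0.2076, 0.0669]
tool_rot: [180.0, 0.2, 153.9]
force: [0.3, -0.3, -1.1]
grip_width: 0.0135
17.0 [ 0.5125976  -0.20782362  0.06680576] [179.97262255   0.1815811  153.88124298] [ 0.87192067  0.39549212 -0.76609608]
```

View pics/w12c.png

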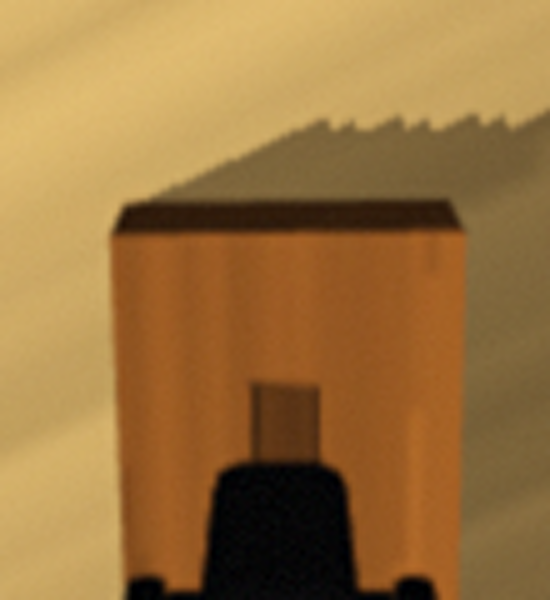

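View pics/side12c.png

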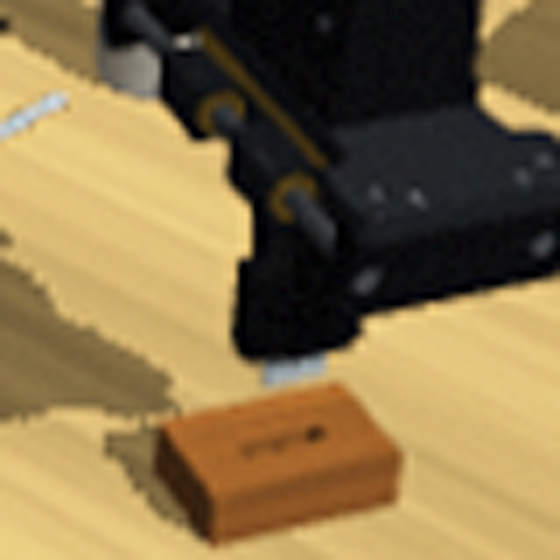

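```bash
python3 - <<'E'
from h import *
P=np.load('w12.npy',allow_pickle=True).item()
o=onz(P,265+286/5-.4,120+384/5-.4,.022);R=np.radians(153.9);x=np.array([np.cos(R),np.sin(R)]);y=np.array([np.sin(R),-np.cos(R)]);d=o[:2]-[.5126,-.2078];print(d@x,d@y)
E
```

```text
0.017094047022075 0.0014293358109254946
```

```bash
python3 -m handwheel '[[0.005,0.0015,0.001,0,0],[0.005,0.0015,0.001,0.01,0],[0.005,0.0015,0.001,0.018,0],[0.005,0.0015,0.001,0.024,0],[0.005,0.0015,0.001,0.03,0],[0.005,0.0015,0.001,0.035,0],[0.005,0.0015,0.001,0.037,0],[0.005,0.0015,0.001,0.037,0],[0.005,0.0015,0.001,0.037,0]]'; python3 -m handwheel '[[0.005,0,0,0.001,0],[0.005,0,0,0.001,0],[0.005,0,0,0.001,0]]'
```

```text
time_s: 17.9
tool_pos: [0.5106, -0.2061, 0.0282]
tool_rot: [180.0, 0.0, 153.9]
force: [-0.4, -0.2, -0.5]
grip_width: 0.0134
time_s: 18.2
tool_pos: [0.5107, -0.2061, 0.0276]
tool_rot: [180.0, 0.1, 153.9]
force: [-0.3, 1.4, 4.1]
grip_width: 0.0137
```

Seated (4 N). Release, rise, retreat and look.

```bash
python3 -m handwheel '[[0.02,0,0,0,0],[0.03,0,0,0,0],[0.045,0,0,0,0],[0.05,0,0,0,0],[0.05,0,0,0,0],[0.05,0,0,-0.02,0],[0.05,0,0,-0.05,0],[0.05,0,0,-0.1,0],[0.05,0,0,-0.15,0],[0.05,0,0,-0.2,0],[0.05,-0.05,0,-0.2,0],[0.05,-0.08,0,-0.2,0],[0.05,-0.08,0,-0.2,0],[0.05,-0.08,0,-0.2,0],[0.05,-0.08,0,-0.2,0]]'; python3 - <<'E'
from h import *
for n in('wrist','side','scene'): cv2.imwrite(f'pics/{n}13.png',read_camera(n))
crop('pics/side13.png','pics/side13c.png',230,130,430,280,4)
crop('pics/wrist13.png','pics/wrist13c.png',265,30,375,150,5)
o=get_obs();print(o['time_s'],o['force'],o['grip_width'])
E
```

```text
time_s: 19.7
tool_pos: [0.5812, -0.2408, 0.2266]
tool_rot: [-180.0, -0.1, 153.9]
force: [-1.0, -0.4, -0.8]
grip_width: 0.0495
19.85 [-0.16633822  0.49397064  0.31970198] 0.04958277624268242
```

View pics/side13c.png

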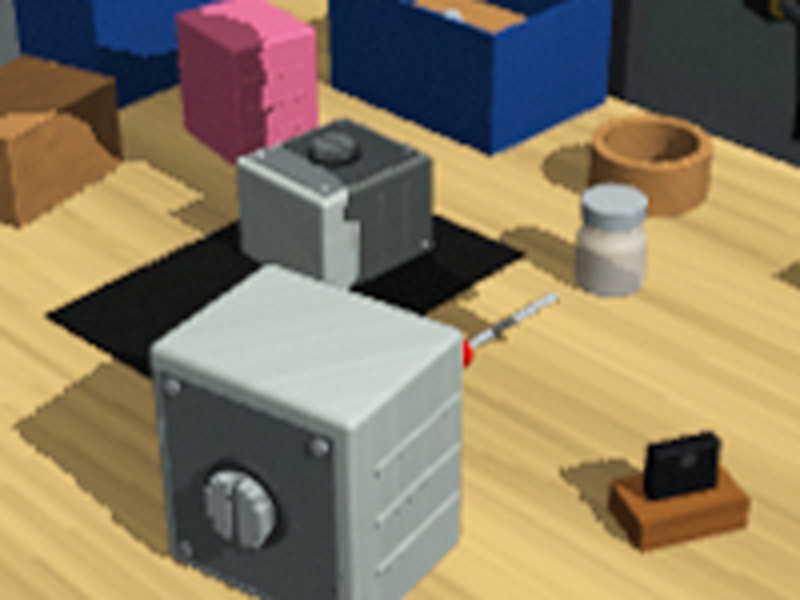

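View pics/wrist13c.png

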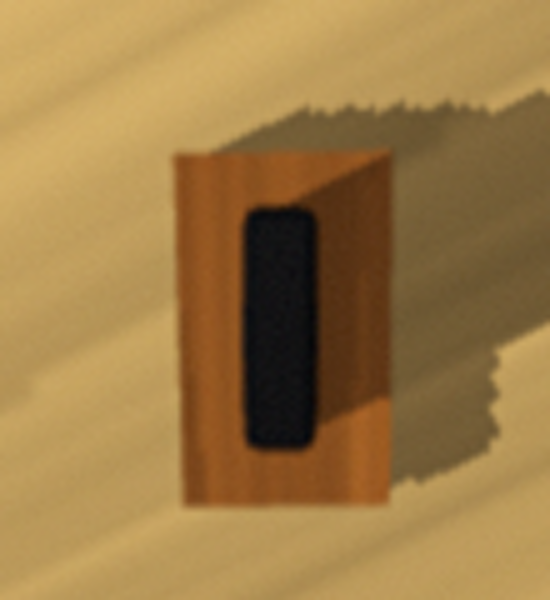

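View pics/scene13.png

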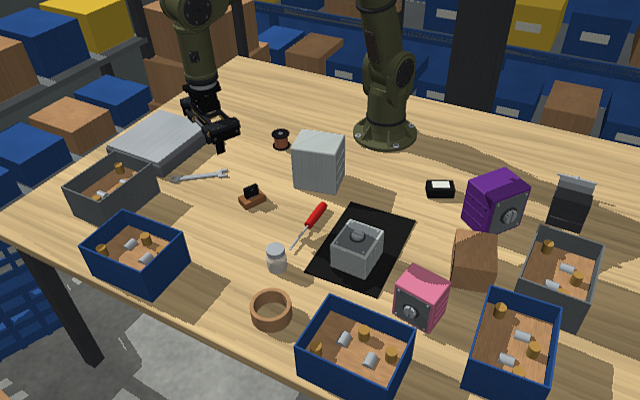

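```bash
python3 -c "
from cell import *
print(sign_off())"
```

```text
the job is handed in; nothing more can be done
None
```

The case is tipped with its fastener face up, the fastener is turned to its stop and locked, and the key is back standing in its stand. The job was handed in at about 20 s.

**What I did**
- I tipped the small grey case on the mat away from the robot. Midway the closed fingertip caught on the fastener head and the wrist force reached about 65 N upward, under the 120 N limit. I raised the tool, pushed on, and the case fell onto its far face.
- I took the key from the stand and lowered its blade into the slot with no contact force. I then pressed the head fully in at about 14 N.
- I turned it clockwise until the wrist torque rose from about 0.05 to 0.23 N m at the stop, then lifted the key straight out.
- I lowered the key into the stand until it seated at about 4 N, then released it and backed the arm away.

**Last checks**
- **Fastener:** before I put the key back, a wrist picture showed the slot about 90° from the case's long edge. The head measured 30 mm across at its raised height, which fits it having sprung back up.
- **Case:** the same picture put it within about 0.3 mm of where it was before the fastener was turned.
- **Key:** it stands upright in the stand.
- **Everything else:** by eye, the bystanders and the look-alike cases are where they were.
- **Disagreement:** the first case positions from the side and scene cameras differed by 6–8 mm. I settled it with the wrist camera.

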